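Hold-to-run sample viewer

ROBOT

A 7-joint arm with a two-finger parallel gripper is mounted at the origin on a cart in front of the work surface, level with it; the furniture and walls round the work are solid. World frame = base frame: x ahead of the robot, y to its left, z up, the work surface at z = 0. Lengths are in m, angles in rad, forces in N, time in s.
With the tool pointing down it reaches from about 0.425 to 0.925 m from the base axis. Payload 6.8 kg.
Tool frame: the origin (TCP) lies at the very end of the fingers, on their centre line; the grasp point (between the pads) lies 19 mm behind it; z points along the fingers, y is the line along which they close (so a half turn about z gives the same grasp; the last joint's range is limited). The gripper opens to 85 mm and grips with 20 to 120 N. Pads are 22 mm wide; open, the fingers measure 114 mm over their backs; the gripper's body (76 mm by 85 mm) begins 54 mm behind the grasp point. The pads swing forward as they close: fully open they stand 13 mm farther back than shut.
Start: joints at [1.002, 0.477, 0.022, 1.555, -0.011, 1.109, -0.083], TCP at [0.3, -0.605, 0.206] pointing down, gripper open.
Joint ranges: [-2.96, 2.96], [-0.34, 2.1], [-1.41, 1.46], [0.24, 2.44], [-1.37, 4.51], [0.17, 1.92], [-2.96, 2.96]. Speed limits (rad/s): [2.39, 2.39, 3.14, 3.14, 3.14, 3.14, 3.14].

INTERFACE

Orientations are given as a unit quaternion [w, x, y, z].
In Python, from station import bot gives the robot as it stands. The module is installed in compiled form; this text tells all that it offers.
- The arm moves only by the shell command python3 -m jog 'ROWS' [OPENING] [FORCE]. ROWS is JSON, a list of rows, each a list of 4 numbers: the shift along the tool's x, y, z in cm, then the turn about the tool's z in rad. In form: [[x, y, z, spin], ...]. A call has 1 to 20 rows; each row is the pose to reach, as a shift and turn from the pose commanded when the call began, along the tool's axes at that moment; what a row does not reach only later rows make up. A row lasts 1/12 s, in which the tool goes at most 41.7 mm and 7.16 degrees, less where a joint would pass 70% of its speed; a pose out of reach is approached as far as the arm can. A call with a gripper value outside its range is refused whole. OPENING is the closure, from -1 (fully open) to 1 (shut), set as the call begins (- or left out, the last holds). The fingers move at their own pace and stop on an object; FORCE is the grip in N (left out, the last holds). Time passes only in rows, so rows that repeat a pose let the fingers close. It gives the time, the measured TCP pose, the force, the opening and the grip force at its end, in the units of the state.
- bot.get_obs(): the state, without advancing time (a new reading comes with each control period).
- bot.read_camera(name): name is "side" or "top"; returns a dict with "pixels" (400x640x3 uint8, red, green, blue), "depth" (400x640 float32, m along the optical axis (not along the pixel's ray), 0 where there is no reading), "fovy" (degrees; the focal length in pixels is half the picture's height over the tangent of half this angle, whatever the lens; pixels are square), "cx", "cy" (the principal point, pixels), "distortion" ([k1, k2, p1, p2, k3] as OpenCV has them; the pictures are not rectified), "pose" (4x4, takes a point from camera to world coordinates). Camera axes: x right, y down, z forward; pixel columns grow to the right and rows downward; lengths in m; the calibration is good to about 2 mm. A picture is of the moment at which its call begins.
- bot.hand_in(): hands the job in; it is judged then, once.
The state is a dict: "t": time; "q": joint angles; "joint_vel": joint speeds; "joint_torque": joint torques, N m; "eef_pos": TCP position; "tool_rot": TCP orientation; "contact_force": force on the tool from outside, world axes, zero at the start; "torque": the same for the moment, N m; "gripper_width": opening from 0.0 (shut) to 1.0 (fully open); "grasp_force": force on a finger pad.
Only numpy, scipy, OpenCV 4.12 (cv2) and the standard library are available. Lean on these libraries where they do the work, as an engineer would, in place of code of your own. Each camera call takes 0.05 s, during which the arm holds its last target. There are 200 camera calls.

TASK

Set the jar of brown sample upright on the sample viewer's stage, seated between the four stops (put it down, do not drop it), and let go of it. Then press the yellow dead-man key with the fingertips half way down, so that its top is level with the green band of the scale behind it, never down to the bottom, and finish while still holding it there: do not let the key up at the end. Leave the clear jar, the flask and the timer alone.

Things in the scene. Friction and masses are not known exactly. Their poses are not given: they have to be found in the camera images.
- viewer: white sample viewer fixed to the worktop, 100 (x) x 210 (y) x 30 mm to its housing top; origin at the centre of its underside, z up. The dark stage is 55 mm from the centre along +y; the yellow key 60 mm along -y. The scale, an upright white blade 5 mm thick, 30 mm wide, 82 mm high above the worktop, stands 36 mm beyond the key's axis along +x; a 7 mm green band on it, red below
- stage (a point): centre of the upper face of the round stage plate (86 mm across), 36 mm above the worktop; axes as the viewer. Four aluminium stops 9 mm thick and 11 mm high with tapered tops stand round it at (+-19.5, +-19.5) mm, leaving about 3 mm round the jar
- key (a joint): travel of the yellow dead-man key in m: 0 released, grows straight down to 0.020 at the bottom. A spring lifts it: about 2 N to start it and 0.4 N more per mm, so about 6 N at half way (0.010) and 10 N at the bottom; it comes up as soon as it is let go. The middle of the green band is 0.010, its ends 0.0065 and 0.0135
- key_top (a point): centre of the top face of the yellow key, a round cap 40 mm across and 12 mm thick, 74 mm above the worktop when released; moves down with the key
- brown_jar: sample jar with brown contents and a blue screw lid, 40 mm across, 55 mm high, about 60 g, loose; origin at the centre of its underside, z up
- clear_jar: the same jar but clear and colourless inside, blue lid, 40 mm across, 55 mm high; loose, to be left alone; origin at the centre of its underside
- flask: conical glass flask with a white stopper, 64 mm across, 106 mm high; loose, to be left alone; origin at the centre of its underside
- bench_timer: white bench timer with a red knob, 47 x 66 x 66 mm; loose, to be left alone; origin at the centre of its underside
Things that resemble listed ones, but are neither listed nor needed, are in the scene too. What is shaped like the brown_jar but pink, red or turquoise is not meant.

How it is judged:
On the way, in this order (a step that is already met when the one before it is completed fails the run):
1. the brown jar stands between the stops, flat on the stage, and is let go (horizontal distance between brown_jar and stage below 0.0065 m and z of brown_jar in the frame of stage between -0.0025 and 0.0025 m and angle between brown_jar's own z axis and vertical below 0.1 rad and linear speed of brown_jar below 0.02 m/s and contact force between the fingers and brown_jar below 0.1 N), for 0.2 s.
2. the key is held at the green band with the jar still in place (all of step 1 and value of joint key between 0.0065 and 0.0135 m and contact force between the fingers and viewer above 1.5 N), for 0.5 s.
At the end, for the whole second after the job is handed in: The program ends with the fingertips still pressing the key (over 1.5 N), its travel between 6.5 and 13.5 mm, while the brown jar stands upright on the stage, within 6.5 mm of its centre and 2.5 mm of its face, at rest and not touched by the fingers (all of step 2); the arm keeps its last pose, push and grip.
It fails at once if the key is pressed to the bottom (travel over 18.5 mm) (value of joint key above 0.0185 m).
It fails at once if the brown jar is dropped (moves faster than 0.5 m/s while the fingers do not hold it) (linear speed of brown_jar above 0.5 m/s and contact force between the fingers and brown_jar below 0.05 N).
It fails at once if the clear jar, the flask or the timer is moved more than 30 mm or tipped (distance of any of clear_jar, flask, bench_timer from where it was at the start of the episode above 0.03 m or angle between any of clear_jar, flask, bench_timer's own z axis and vertical above 0.5 rad).
It also fails if it takes over 48 s, if anything falls off the work surface, if the arm or the gripper's body presses on something with over 40 N, if the wrist force passes 120 N, or if a joint passes its speed limit or range.

## Working session

There is one attempt and no reset: what is moved stays moved. The work goes in short steps, Python scripts to look and compute and a shell command to move; the robot and the scene stay as the last step left them, time stands still between calls to the robot, and variables do not carry over. Pictures are saved under pics/ and viewed, at most 10 in all, crops included, and the job is handed in when it is done.

```bash
mkdir -p pics; cat > h.py <<'E'
import numpy as np, cv2
from station import bot
def cloud(n):
    c=bot.read_camera(n); im=c["pixels"]; d=c["depth"]; H,W=d.shape
    f=H/2/np.tan(np.radians(c["fovy"])/2); K=np.array([[f,0,c["cx"]],[0,f,c["cy"]],[0,0,1.]])
    u,v=np.meshgrid(np.arange(W),np.arange(H)); p=np.stack([u,v],-1).reshape(-1,1,2).astype(float)
    n=cv2.undistortPoints(p,K,np.array(c["distortion"],float)).reshape(H,W,2)
    P=np.dstack([n*d[...,None],d]); T=np.array(c["pose"])
    Pw=P@T[:3,:3].T+T[:3,3]; Pw[d==0]=np.nan
    return im,Pw
E
python3 - <<'E'
from h import *
o=bot.get_obs(); print({k:np.round(v,3).tolist() for k,v in o.items()})
for n in("side","top"):
    im,P=cloud(n); np.savez(f"/tmp/{n}.npz",im=im,P=P); cv2.imwrite(f"pics/{n}1.png",im[...,::-1])
E
```

```text
{'t': 0.0, 'q': [1.002, 0.478, 0.022, 1.556, -0.011, 1.109, -0.083], 'joint_vel': [-0.002, -0.001, -0.001, -0.001, -0.0, 0.0, 0.002], 'joint_torque': [0.0, -59.647, 1.608, -28.121, 0.013, 0.009, 0.0], 'eef_pos': [0.3, -0.604, 0.205], 'tool_rot': [-0.001, 0.974, 0.228, -0.0], 'contact_force': [0.394, 0.579, -0.334], 'torque': [0.054, -0.02, -0.05], 'grasp_force': 0.0, 'gripper_width': 0.999}
```

View pics/top1.png

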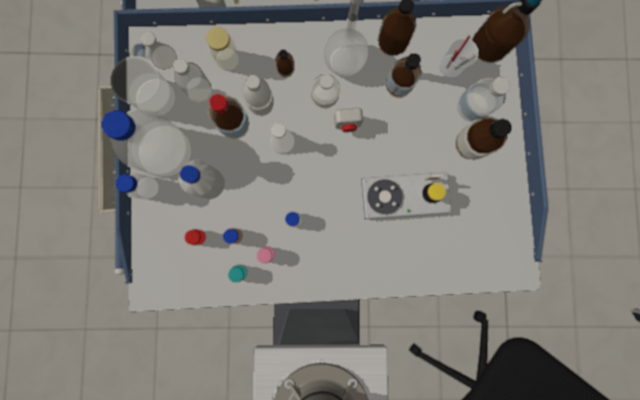

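View pics/side1.png

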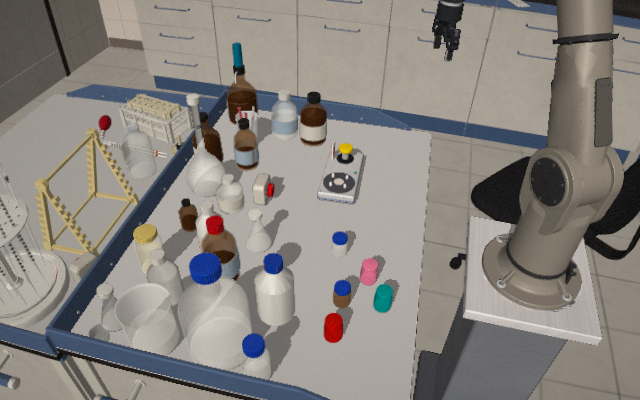

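The top view shows the viewer with its stage at about (385,197), the key at (437,192), and blue lids at (231,236) and (292,219). In the side view, the brown jar is at (342,293) and the clear jar at (340,243). Next I'll measure them.

```bash
cat > m.py <<'E'
from h import *
def blob(P,im,mask,lab):
    n,l,s,c=cv2.connectedComponentsWithStats(mask.astype(np.uint8))
    for i in range(1,n):
        if s[i,4]<25: continue
        q=P[l==i]; hi=q[q[:,2]>np.nanpercentile(q[:,2],90)-0.004]
        e=(np.nanpercentile(hi[:,:2],2,0)+np.nanpercentile(hi[:,:2],98,0))/2
        print(lab,c[i].round(),s[i,4],"top mean",np.nanmean(hi,0).round(4),"mid",e.round(4),"ext",np.ptp(hi[:,:2],axis=0).round(3))
E
python3 - <<'E'
from m import *
for n in("top","side"):
    z=np.load(f"/tmp/{n}.npz"); im,P=z["im"],z["P"]; h=cv2.cvtColor(im,cv2.COLOR_RGB2HSV); H,S,V=h[...,0],h[...,1],h[...,2]
    w=(P[...,2]>.02)&(P[...,2]<.09)&(P[...,0]>.3)&(P[...,0]<.9)&(abs(P[...,1])<.6)
    blob(P,im,w&(H>108)&(H<130)&(S>140),n+" blue")
    blob(P,im,w&(H>20)&(H<33)&(S>140),n+" yellow")
    blob(P,im,w&(H>165)|w&(H<8)&(S>120),n+" red")
    v=(P[...,2]>.026)&(P[...,2]<.034)&(P[...,1]<-.05)&(P[...,1]>-.45)&(P[...,0]>.4)&(P[...,0]<.75)&(S<40)
    q=P[v][:,:2]; r=cv2.minAreaRect((q*1000).astype(np.float32)); print("viewer",r)
    st=(P[...,2]>.033)&(P[...,2]<.039)&(P[...,1]<-.05)&(P[...,1]>-.45)&(P[...,0]>.4)&(P[...,0]<.75)&(V<110)
    q=P[st]; print("stage",len(q),cv2.minEnclosingCircle((q[:,:2]*1000).astype(np.float32)),q.mean(0))
for n,pts in(("top",[(231,236),(292,219),(385,197),(437,192),(348,118)]),("side",[(342,286),(342,298),(340,237),(338,182),(346,148)])):
    P=np.load(f"/tmp/{n}.npz")["P"]
    for u,v in pts: print(n,u,v,P[v,u].round(3))
z=np.load("/tmp/top.npz")["im"][160:280,180:470]; cv2.imwrite("pics/c1.png",cv2.resize(z,None,fx=2.7,fy=2.7,interpolation=cv2.INTER_CUBIC)[...,::-1])
E
```

```text
top blue [292. 219.] 126 top mean [0.4568 0.0688 0.0546] mid [0.4571 0.0688] ext [0.026 0.028]
top blue [230. 236.] 149 top mean [0.4169 0.2101 0.0545] mid [0.4175 0.2094] ext [0.028 0.03 ]
top yellow [435. 192.] 245 top mean [ 0.5191 -0.2646  0.0737] mid [ 0.5191 -0.2649] ext [0.037 0.036]
top red [349. 127.] 90 top mean [ 0.6775 -0.0672  0.0508] mid [ 0.6775 -0.0671] ext [0.013 0.026]
top red [194. 237.] 240 top mean [0.4143 0.2977 0.0546] mid [0.4145 0.2986] ext [0.032 0.032]
top red [265. 255.] 230 top mean [0.3722 0.1326 0.0546] mid [0.372  0.1325] ext [0.034 0.032]
viewer ((590.3262939453125, -238.82467651367188), (258.7573547363281, 323.5627136230469), 13.763030052185059)
stage 852 ((623.3252563476562, -222.87818908691406), 174.33456420898438) [ 0.51776584 -0.16904396  0.03566331]
side blue [340. 238.] 152 top mean [0.4556 0.0715 0.055 ] mid [0.4558 0.0723] ext [0.031 0.033]
side blue [342. 288.] 207 top mean [0.4166 0.2125 0.0545] mid [0.416 0.213] ext [0.034 0.034]
side yellow [345. 148.] 116 top mean [ 0.5195 -0.2637  0.0726] mid [ 0.519  -0.2639] ext [0.037 0.039]
side red [270. 190.] 87 top mean [ 0.6766 -0.0645  0.0512] mid [ 0.6768 -0.0652] ext [0.012 0.023]
side red [369. 269.] 327 top mean [0.3722 0.1342 0.0545] mid [0.3717 0.1341] ext [0.034 0.035]
side red [333. 325.] 396 top mean [0.4146 0.3005 0.0536] mid [0.4141 0.2997] ext [0.035 0.035]
viewer ((562.5756225585938, -262.139404296875), (191.21690368652344, 368.1700744628906), 39.51964569091797)
stage 433 ((617.2384643554688, -232.3187255859375), 176.77857971191406) [ 0.51585797 -0.17067082  0.03587696]
top 231 236 [0.417 0.209 0.056]
top 292 219 [0.456 0.069 0.054]
top 385 197 [ 0.51  -0.153  0.034]
top 437 192 [ 0.518 -0.266  0.072]
top 348 118 [ 0.693 -0.062  0.066]
side 342 286 [0.417 0.212 0.054]
side 342 298 [0.413 0.229 0.035]
side 340 237 [0.455 0.071 0.054]
side 338 182 [ 0.511 -0.147  0.036]
side 346 148 [ 0.516 -0.26   0.073]
```

View pics/c1.png

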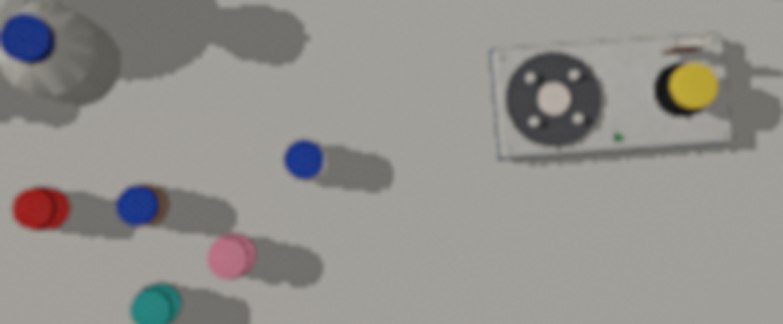

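```bash
cat > to.py <<'E'
from h import *
from scipy.spatial.transform import Rotation as R
def to(*targets):
    "targets x,y,z,yaw(deg of tool y); prints cm shifts and spin in present tool axes"
    o=bot.get_obs(); q=o["tool_rot"]; M=R.from_quat([q[1],q[2],q[3],q[0]]).as_matrix()
    a=np.degrees(np.arctan2(M[1,1],M[0,1])); print("at",o["eef_pos"].round(4),"yaw y",a.round(1))
    for t in targets:
        d=M.T@(np.array(t[:3])-o["eef_pos"])*100; print(d.round(2),round(-np.radians(t[3]-a),3))
E
python3 - <<'E'
from m import *
from to import to
from scipy.optimize import least_squares
for n in("top","side"):
    z=np.load(f"/tmp/{n}.npz"); im,P=z["im"],z["P"]; h=cv2.cvtColor(im,cv2.COLOR_RGB2HSV); V=h[...,2]
    near=np.hypot(P[...,0]-.511,P[...,1]+.15)<.07
    z_=P[...,2]
    st=near&(z_>.0335)&(z_<.039); q=P[st][:,:2]
    c,r=cv2.minEnclosingCircle((q*1000).astype(np.float32)); hull=cv2.convexHull((q*1000).astype(np.float32))[:,0]
    f=least_squares(lambda p:np.hypot(*(hull-p[:2]).T)-43,c,loss="soft_l1")
    print(n,"stage",len(q),c,r,"fit",f.x.round(1))
    k=near&(z_>.0415)&(z_<.05); nn,l,s,cc=cv2.connectedComponentsWithStats(k.astype(np.uint8))
    for i in range(1,nn): print(" stop",cc[i].round(),s[i,4],np.nanmean(P[l==i],0).round(4))
    ho=(z_>.026)&(z_<.0325)&(P[...,1]<-.06)&(P[...,1]>-.36)&(P[...,0]>.43)&(P[...,0]<.59); print(" housing",cv2.minAreaRect((P[ho][:,:2]*1000).astype(np.float32)))
to((.5,-.3,.2,4.5),(.48,0,.18,4.5),(.417,.211,.15,4.5))
E
```

```text
top stage 824 (517.1150512695312, -154.47361755371094) 52.701072692871094 fit [ 511.8 -151.5]
 stop [376. 188.] 12 [ 0.5291 -0.1311  0.0438]
 stop [392. 188.] 12 [ 0.5315 -0.1692  0.0445]
 stop [394. 204.] 9 [ 0.493  -0.1724  0.0444]
 stop [378. 205.] 10 [ 0.4897 -0.1336  0.0445]
 housing ((514.6884765625, -205.77537536621094), (99.09326934814453, 208.14654541015625), 4.245299339294434)
side stage 416 (510.344482421875, -159.47451782226562) 60.805484771728516 fit [ 510.9 -152.7]
 stop [332. 174.] 8 [ 0.5324 -0.168   0.0434]
 stop [347. 175.] 7 [ 0.4926 -0.1743  0.0436]
 stop [330. 182.] 7 [ 0.5294 -0.1291  0.0454]
 stop [344. 184.] 10 [ 0.4904 -0.1332  0.0447]
 housing ((515.056884765625, -204.51963806152344), (99.66902923583984, 211.33514404296875), 4.207702159881592)
at [ 0.2999 -0.6041  0.2046] yaw y -63.6
[ 31.45 -18.34   0.49] -1.188
[ 43.   -46.09   2.53] -1.188
[ 46.74 -67.79   5.57] -1.188
```

```bash
python3 -m jog '[[3.5,-2,0,-0.12],[7,-4,0,-0.24],[10.5,-6,0,-0.36],[14,-8.2,0,-0.48],[17.5,-10.2,0,-0.6],[21,-12.2,0,-0.72],[24.5,-14.3,0,-0.84],[28,-16.3,0,-0.96],[31.5,-18.4,0.5,-1.08],[33.1,-22,0.8,-1.188],[34.8,-25.5,1,-1.188],[36.4,-29,1.3,-1.188],[38.1,-32.5,1.6,-1.188],[39.7,-36,1.8,-1.188],[41.4,-39.5,2,-1.188],[43,-43,2.5,-1.188],[43.5,-46.5,2.7,-1.188],[44,-50,3,-1.188],[44.5,-53,3.3,-1.188],[44.5,-53,3.3,-1.188]]' -1 30
python3 -c "
from to import to
to((.417,.2113,.13,4.2),(.417,.2113,.012,4.2))"
```

```text
t: 1.77
eef_pos: [0.4606, 0.0743, 0.1722]
tool_rot: [-0.001, 0.676, 0.737, 0.0]
contact_force: [-0.3, -0.3, 0.5]
gripper_width: 0.999
grasp_force: 0.0
at [0.4606 0.0743 0.1722] yaw y 5.0
[14.02 -3.15  4.25] 0.014
[13.99 -3.13 16.05] 0.014
```

```bash
python3 -m jog '[[3.5,-0.8,1.5,0.014],[7,-1.6,3,0.014],[10.5,-2.4,4.3,0.014],[14,-3.1,5.5,0.014],[14,-3.1,8,0.014],[14,-3.1,11,0.014],[14,-3.1,13,0.014],[14,-3.1,14.5,0.014],[14,-3.1,15.5,0.014],[14,-3.1,16,0.014],[14,-3.1,16,0.014],[14,-3.1,16,0.014]]'
python3 -c "
from to import to
to((.417,.2113,.012,4.2))
from m import *
for n in ('top','side'):
    im,P=cloud(n)
    if n=='side': cv2.imwrite('pics/s2.png',cv2.resize(im[200:350,260:460],None,fx=3,fy=3)[...,::-1])
"
```

```text
t: 2.77
eef_pos: [0.4217, 0.2052, 0.0129]
tool_rot: [0.0, 0.684, 0.729, 0.0]
contact_force: [0.7, 0.1, 1.4]
gripper_width: 1.0
grasp_force: 0.0
at [0.4217 0.2052 0.0129] yaw y 3.6
[ 0.64 -0.43  0.09] -0.01
```

View pics/s2.png

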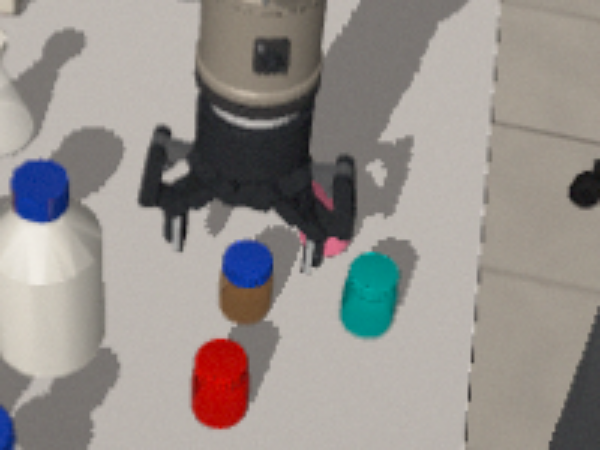

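The picture shows the fingertips at crop (178,245) and (312,265), apparently behind or above the jar at (247,285). I'll check this with depth before closing.

```bash
python3 - <<'E'
from to import *; from m import *
to((.417,.2113,.012,4.2))
print(bot.get_obs()["joint_vel"].round(3))
im,P=cloud("side"); h=cv2.cvtColor(im,cv2.COLOR_RGB2HSV)
for u,v in [(319,281),(320,278),(315,275),(317,268),(364,288),(361,287),(363,283),(361,278),(342,283),(342,295),(342,301)]: print(u,v,im[v,u],P[v,u].round(3))
g=(h[...,2]<70)&(P[...,2]<.1)&(P[...,2]>.003)&(abs(P[...,0]-.417)<.09)&(abs(P[...,1]-.21)<.06)
for a,b in((.35,.417),(.417,.49)):
    q=P[g&(P[...,0]>a)&(P[...,0]<b)]; q=q[q[:,2].argsort()][:15]; print(len(q),q.mean(0).round(4),q[0].round(4))
E
```

```text
at [0.4221 0.2054 0.0134] yaw y 3.6
[ 0.62 -0.47  0.14] -0.01
[ 0.001 -0.003 -0.002  0.001 -0.001 -0.003 -0.001]
319 281 [137 134 134] [0.466 0.219 0.062]
320 278 [57 55 57] [0.464 0.219 0.073]
315 275 [87 87 91] [0.476 0.216 0.075]
317 268 [37 43 45] [0.471 0.22  0.103]
364 288 [21 26 28] [0.371 0.209 0.059]
361 287 [105 105 105] [0.377 0.214 0.067]
363 283 [160 160 159] [0.374 0.214 0.08 ]
361 278 [150  81 100] [0.387 0.144 0.011]
342 283 [ 19  54 152] [0.419 0.204 0.054]
342 295 [ 23  67 179] [0.413 0.228 0.045]
342 301 [112  79  49] [0.412 0.229 0.026]
15 [0.3695 0.2086 0.0674] [0.371  0.209  0.0594]
15 [0.4674 0.2123 0.0645] [0.4649 0.2151 0.0547]
```

```bash
python3 - <<'E'
from to import *; from m import *
for n in("side","top"):
    im,P=cloud(n)
    for a,b in((.35,.395),(.44,.49)):
        g=(P[...,0]>a)&(P[...,0]<b)&(abs(P[...,1]-.208)<.03)&(P[...,2]>.008)&(P[...,2]<.1)
        q=P[g]; q=q[q[:,2].argsort()]; print(n,len(q),q[:12].round(3).tolist())
    if n=="side":
        cv2.imwrite("pics/s3.png",cv2.resize(im[250:320,295:395],None,fx=7,fy=7,interpolation=cv2.INTER_CUBIC)[...,::-1])
        Z=P[...,2]
        for v in range(266,300,3): print(v,(Z[v,310:326:2]*1000).round().tolist(),(Z[v,356:370:2]*1000).round().tolist())
E
```

```text
side 92 [[0.378, 0.214, 0.057], [0.374, 0.214, 0.057], [0.371, 0.207, 0.057], [0.376, 0.215, 0.058], [0.372, 0.214, 0.058], [0.379, 0.214, 0.06], [0.369, 0.21, 0.061], [0.376, 0.215, 0.061], [0.373, 0.211, 0.061], [0.372, 0.214, 0.062], [0.374, 0.215, 0.062], [0.367, 0.21, 0.063]]
side 99 [[0.465, 0.216, 0.053], [0.469, 0.218, 0.053], [0.465, 0.206, 0.054], [0.466, 0.22, 0.056], [0.464, 0.217, 0.057], [0.465, 0.206, 0.057], [0.474, 0.215, 0.058], [0.47, 0.22, 0.059], [0.466, 0.219, 0.059], [0.468, 0.22, 0.059], [0.467, 0.217, 0.06], [0.464, 0.217, 0.061]]
266 [106.0, 103.0, 102.0, 104.0, 109.0, 115.0, 118.0, 120.0] [130.0, 115.0, 115.0, 116.0, 112.0, 107.0, 56.0]
269 [0.0, -1.0, 100.0, 99.0, 103.0, 102.0, 105.0, 109.0] [127.0, 125.0, 122.0, 115.0, 103.0, 104.0, 103.0]
272 [-2.0, 3.0, -1.0, 86.0, 90.0, 90.0, -1.0, -2.0] [121.0, 121.0, 121.0, 118.0, 111.0, 102.0, 102.0]
275 [0.0, -0.0, 0.0, 76.0, 81.0, 83.0, 1.0, -2.0] [-5.0, -0.0, 104.0, 106.0, 106.0, 106.0, 104.0]
278 [-1.0, 0.0, nan, 69.0, 71.0, 72.0, 2.0, 1.0] [0.0, -3.0, 9.0, 98.0, 94.0, 99.0, 98.0]
281 [-1.0, 3.0, -0.0, -2.0, 63.
[... 200 characters left out ...]
.0] [0.0, 1.0, -3.0, 69.0, 64.0, 64.0, 1.0]
290 [-1.0, -2.0, 1.0, -1.0, 1.0, -2.0, -2.0, 1.0] [-2.0, -1.0, 57.0, 57.0, -1.0, -3.0, -2.0]
293 [-1.0, -3.0, -1.0, 3.0, -3.0, -1.0, -1.0, -1.0] [-0.0, 1.0, 1.0, 1.0, 1.0, -4.0, 2.0]
296 [-5.0, -1.0, 1.0, 1.0, 1.0, -3.0, -1.0, -2.0] [1.0, -2.0, -1.0, 1.0, 1.0, -3.0, -1.0]
299 [-2.0, -2.0, -2.0, -2.0, -4.0, -1.0, -1.0, -2.0] [-1.0, 0.0, -0.0, -1.0, 0.0, -2.0, -5.0]
top 0 []
top 20 [[0.47, 0.198, 0.056], [0.465, 0.198, 0.056], [0.474, 0.203, 0.057], [0.467, 0.197, 0.061], [0.465, 0.199, 0.062], [0.465, 0.201, 0.064], [0.471, 0.198, 0.067], [0.469, 0.198, 0.069], [0.467, 0.198, 0.07], [0.468, 0.198, 0.08], [0.466, 0.198, 0.083], [0.471, 0.197, 0.084]]
```

View pics/s3.png

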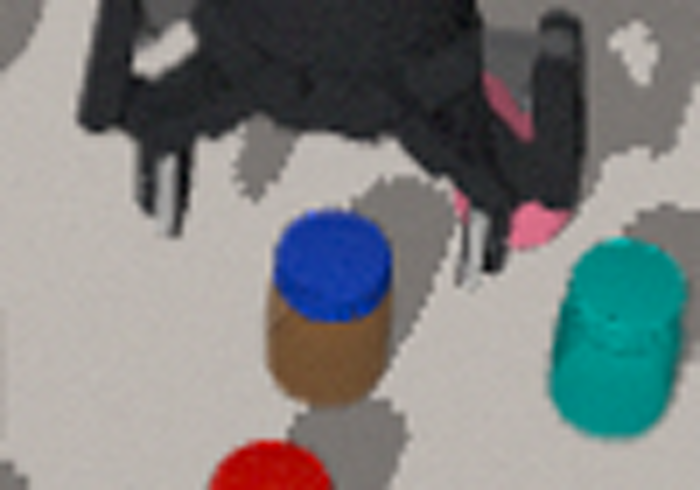

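Depth puts the fingertips at z≈0.055, but the reported TCP height is 0.013. I'll raise clear of the jar, shut the gripper, and calibrate the tip against the reading.

```bash
python3 -m jog '[[0,0,-3,0],[0,0,-6,0],[0,0,-8,0],[0,0,-8,0],[0,0,-8,0],[0,0,-8,0],[0,0,-8,0],[0,0,-8,0],[0,0,-8,0],[0,0,-8,0],[0,0,-8,0],[0,0,-8,0]]' 1
cat > tip.py <<'E'
from m import *
def tip():
    o=bot.get_obs(); e=o["eef_pos"]; print("eef",e.round(4),"w",round(float(o["gripper_width"]),3))
    for n in("side","top"):
        im,P=cloud(n); g=(abs(P[...,0]-e[0])<.07)&(abs(P[...,1]-e[1])<.05)&(P[...,2]>.062)&(P[...,2]<.3)
        q=P[g]; q=q[q[:,2].argsort()]; print(n,len(q),q[:8].round(3).tolist())
    return im
E
python3 -c "
from tip import *
tip()"
```

```text
t: 4.02
eef_pos: [0.4212, 0.2051, 0.0923]
tool_rot: [-0.0, 0.684, 0.729, -0.0]
contact_force: [1.0, -0.6, 0.3]
gripper_width: 0.002
grasp_force: 0.0
eef [0.4212 0.2051 0.0923] w 0.002
side 2465 [[0.423, 0.214, 0.119], [0.425, 0.214, 0.121], [0.414, 0.215, 0.122], [0.42, 0.217, 0.122], [0.418, 0.216, 0.123], [0.416, 0.216, 0.123], [0.425, 0.214, 0.124], [0.409, 0.209, 0.124]]
top 316 [[0.45, 0.195, 0.168], [0.448, 0.194, 0.171], [0.456, 0.196, 0.172], [0.454, 0.196, 0.173], [0.452, 0.196, 0.174], [0.45, 0.196, 0.174], [0.452, 0.197, 0.179], [0.46, 0.196, 0.18]]
```

```bash
python3 -m jog '[[0.6,-0.4,0,-0.01],[0.6,-0.4,0,-0.01],[0.6,-0.4,0,-0.01],[0.6,-0.4,0,-0.01],[0.6,-0.4,0,-0.01],[0.6,-0.4,0,-0.01],[0.6,-0.4,3,-0.01],[0.6,-0.4,6,-0.01],[0.6,-0.4,8.5,-0.01],[0.6,-0.4,9.5,-0.01],[0.6,-0.4,9.5,-0.01],[0.6,-0.4,9.5,-0.01]]' -1
python3 - <<'E'
from m import *
im,P=cloud("side"); e=bot.get_obs()["eef_pos"]
for a,b in((.35,.395),(.44,.49)):
    g=(P[...,0]>a)&(P[...,0]<b)&(abs(P[...,1]-.208)<.03)&(P[...,2]>.008)&(P[...,2]<.1); q=P[g]; q=q[q[:,2].argsort()]; print(q[:5].round(3).tolist(),np.median(q[:40],0).round(3))
E
```

```text
t: 5.12
eef_pos: [0.4169, 0.2111, -0.0023]
tool_rot: [-0.0, 0.68, 0.733, -0.0]
contact_force: [-0.2, 0.5, -0.0]
gripper_width: 0.997
grasp_force: 0.0
[[0.37, 0.218, 0.041], [0.368, 0.219, 0.042], [0.372, 0.22, 0.042], [0.364, 0.213, 0.043], [0.372, 0.218, 0.043]] [0.368 0.217 0.052]
[[0.46, 0.217, 0.038], [0.464, 0.225, 0.04], [0.46, 0.216, 0.041], [0.462, 0.226, 0.042], [0.46, 0.206, 0.042]] [0.462 0.222 0.05 ]
```

The eef z reads 28 mm low, consistently. I'll go down another 1.8 cm and grip.

```bash
python3 -m jog '[[0,0,1,0],[0,0,1.8,0],[0,0,1.8,0],[0,0,1.8,0]]' -1
python3 -m jog '[[0,0,0,0],[0,0,0,0],[0,0,0,0],[0,0,0,0],[0,0,0,0],[0,0,0,0],[0,0,0,0],[0,0,0,0]]' 1 30
python3 -m jog '[[0,0,-1,0],[0,0,-3,0],[0,0,-6,0],[0,0,-10,0],[0,0,-13,0],[0,0,-15,0],[0,0,-15,0],[0,0,-15,0]]'
python3 - <<'E'
from tip import *
from to import to
im,P=cloud("side"); cv2.imwrite("pics/s4.png",cv2.resize(im[180:330,260:460],None,fx=3,fy=3)[...,::-1])
h=cv2.cvtColor(im,cv2.COLOR_RGB2HSV); g=(abs(P[...,0]-.417)<.06)&(abs(P[...,1]-.211)<.05)&(P[...,2]>.06)
q=P[g]; q=q[q[:,2].argsort()]; print("lowest",q[:10].round(3).tolist())
to((.48,0,.13,4.2),(.511,-.151,.13,4.2))
E
```

```text
t: 5.5
eef_pos: [0.4167, 0.2107, -0.0207]
tool_rot: [-0.0, 0.68, 0.733, -0.0]
contact_force: [0.4, 0.6, -0.3]
gripper_width: 0.999
grasp_force: 0.0
t: 6.17
eef_pos: [0.4172, 0.211, -0.0201]
tool_rot: [0.0, 0.68, 0.733, 0.0]
contact_force: [-0.4, -1.3, 5.5]
gripper_width: 0.442
grasp_force: 29.7
t: 6.83
eef_pos: [0.4175, 0.211, 0.1308]
tool_rot: [0.001, 0.681, 0.733, 0.001]
contact_force: [-0.8, -0.6, -0.9]
gripper_width: 0.443
grasp_force: 30.5
lowest [[0.419, 0.226, 0.151], [0.409, 0.226, 0.151], [0.417, 0.229, 0.151], [0.411, 0.227, 0.152], [0.426, 0.226, 0.152], [0.404, 0.223, 0.152], [0.415, 0.229, 0.152], [0.423, 0.228, 0.152], [0.413, 0.229, 0.153], [0.412, 0.226, 0.153]]
at [0.4167 0.2104 0.1295] yaw y 4.2
[-21.45   4.77  -0.04] 0.0
[-3.674e+01  6.750e+00 -3.000e-02] 0.0
```

View pics/s4.png

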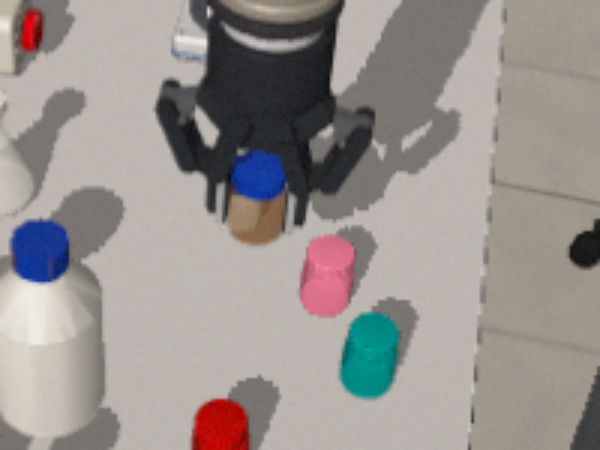

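The jar is held upright (crop 257,200). Next I'll move over the stage.

```bash
python3 -m jog '[[-2,0.4,0,0],[-5,1,0,0],[-9,1.7,0,0],[-13,2.4,0,0],[-17,3.1,0,0],[-21,3.9,0,0],[-25,4.6,0,0],[-29,5.3,0,0],[-32.5,6,0,0],[-35,6.4,0,0],[-36.5,6.75,0,0],[-36.7,6.75,0,0],[-36.7,6.75,0,0],[-36.7,6.75,0,0]]'
cat > jar.py <<'E'
from m import *
from to import to
e=bot.get_obs()["eef_pos"]
for n in("side","top"):
    im,P=cloud(n); h=cv2.cvtColor(im,cv2.COLOR_RGB2HSV); H,S=h[...,0],h[...,1]
    r=(abs(P[...,0]-.511)<.08)&(abs(P[...,1]+.151)<.06)&(P[...,2]>.04)&(P[...,2]<.3)
    blob(P,im,r&(H>108)&(H<130)&(S>140),n+" lid")
    b=P[r&(H>5)&(H<22)&(S>70)]
    if len(b)>10: print(n,"brown",len(b),"x",np.percentile(b[:,0],[2,98]).round(4),"ymax",np.percentile(b[:,1],97).round(4),"zmin",b[:,2].min().round(4))
    cv2.imwrite(f"/tmp/{n}.png",im[...,::-1])
to((.511,-.151,.05,4.2))
E
python3 jar.py
```

```text
t: 8.05
eef_pos: [0.5104, -0.1485, 0.1284]
tool_rot: [-0.001, 0.68, 0.733, -0.0]
contact_force: [0.1, 0.3, -1.1]
gripper_width: 0.445
grasp_force: 30.5
side lid [341. 132.] 121 top mean [ 0.509  -0.1447  0.2018] mid [ 0.5084 -0.1455] ext [0.034 0.035]
side brown 179 x [0.4922 0.5262] ymax -0.128 zmin 0.1487
top brown 51 x [0.489  0.5188] ymax -0.1174 zmin 0.158
at [ 0.5108 -0.1481  0.129 ] yaw y 4.4
[-0.29  0.    7.9 ] 0.003
```

```bash
python3 -m jog '[[-0.3,0.1,0,0],[-0.3,0.1,3,0],[-0.3,0.1,6,0],[-0.3,0.1,8,0],[-0.3,0.1,9,0],[-0.3,0.1,9.6,0],[-0.3,0.1,9.6,0],[-0.3,0.1,9.6,0],[-0.3,0.1,9.6,0],[-0.3,0.1,9.6,0]]'
python3 jar.py; python3 -c "
import cv2;im=cv2.imread('/tmp/side.png');cv2.imwrite('pics/s5.png',cv2.resize(im[120:220,290:390],None,fx=6,fy=6,interpolation=cv2.INTER_CUBIC))"
```

```text
t: 8.98
eef_pos: [0.5136, -0.1532, 0.0347]
tool_rot: [0.001, 0.681, 0.733, 0.001]
contact_force: [0.2, -0.3, -0.1]
gripper_width: 0.447
grasp_force: 30.5
side lid [339. 161.] 119 top mean [ 0.5118 -0.1497  0.1097] mid [ 0.5117 -0.1496] ext [0.031 0.032]
side brown 156 x [0.4955 0.5289] ymax -0.1315 zmin 0.0539
top brown 40 x [0.4908 0.5208] ymax -0.116 zmin 0.0636
at [ 0.5132 -0.1533  0.0344] yaw y 4.2
[ 0.24 -0.2  -1.56] 0.0
```

View pics/s5.png

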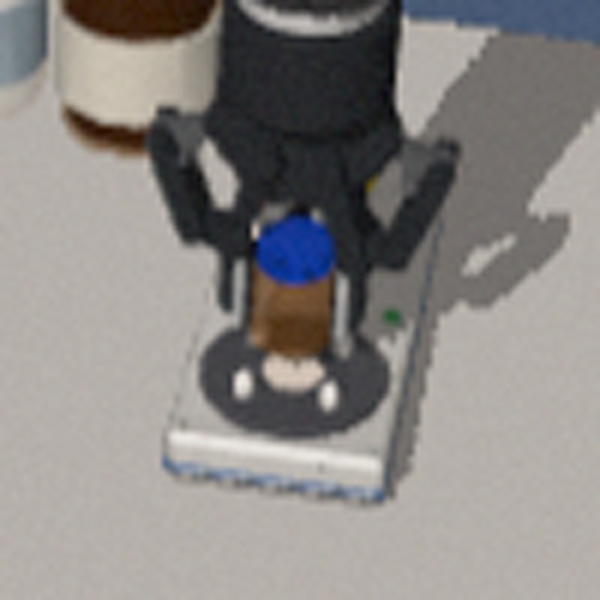

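```bash
python3 -m jog '[[0.15,-0.1,0,0],[0.15,-0.1,0.4,0],[0.15,-0.1,0.8,0],[0.15,-0.1,1.1,0],[0.15,-0.1,1.3,0],[0.15,-0.1,1.4,0],[0.15,-0.1,1.4,0],[0.15,-0.1,1.4,0]]'
python3 jar.py
python3 -m jog '[[0,0,0.2,0],[0,0,0.3,0],[0,0,0.4,0],[0,0,0.45,0],[0,0,0.45,0],[0,0,0.45,0],[0,0,0.45,0]]'
python3 jar.py
```

```text
t: 9.75
eef_pos: [0.5114, -0.1516, 0.0194]
tool_rot: [-0.0, 0.68, 0.733, -0.0]
contact_force: [-0.7, 0.4, -0.7]
gripper_width: 0.443
grasp_force: 30.5
side lid [339. 166.] 118 top mean [ 0.5104 -0.1487  0.0943] mid [ 0.5108 -0.1494] ext [0.032 0.035]
side brown 154 x [0.493  0.5281] ymax -0.1311 zmin 0.04
top brown 37 x [0.4895 0.5162] ymax -0.1151 zmin 0.053
at [ 0.5116 -0.1517  0.0196] yaw y 4.2
[ 0.07 -0.05 -3.04] 0.001
t: 10.43
eef_pos: [0.5115, -0.1517, 0.0159]
tool_rot: [0.0, 0.681, 0.733, -0.0]
contact_force: [-3.4, 0.3, 9.5]
gripper_width: 0.443
grasp_force: 31.4
side lid [339. 167.] 121 top mean [ 0.5105 -0.1493  0.0906] mid [ 0.5111 -0.1497] ext [0.033 0.032]
side brown 142 x [0.493 0.528] ymax -0.1294 zmin 0.0408
top brown 33 x [0.4899 0.513 ] ymax -0.1137 zmin 0.0471
at [ 0.5115 -0.1517  0.0159] yaw y 4.2
[ 0.07 -0.04 -3.41] 0.001
```

```bash
python3 -m jog '[[0,0,0,0],[0,0,0,0],[0,0,0,0],[0,0,0,0],[0,0,0,0],[0,0,0,0]]' -1
python3 -m jog '[[0,0,-1,0],[0,0,-3,0],[0,0,-6,0],[0,0,-9,0],[0,0,-11,0],[0,0,-12,0],[0,0,-12,0],[0,0,-12,0]]'
python3 jar.py; python3 -c "
import cv2;im=cv2.imread('/tmp/side.png');cv2.imwrite('pics/s6.png',cv2.resize(im[100:220,290:390],None,fx=5,fy=5,interpolation=cv2.INTER_CUBIC))"
```

```text
t: 11.03
eef_pos: [0.5114, -0.1516, 0.0149]
tool_rot: [-0.0, 0.68, 0.733, 0.0]
contact_force: [0.1, 0.4, 0.5]
gripper_width: 1.003
grasp_force: 0.0
t: 11.7
eef_pos: [0.5113, -0.1518, 0.1349]
tool_rot: [0.0, 0.681, 0.733, -0.0]
contact_force: [0.2, 0.4, -0.7]
gripper_width: 1.004
grasp_force: 0.0
side lid [339. 167.] 118 top mean [ 0.5109 -0.1496  0.0905] mid [ 0.5108 -0.1509] ext [0.031 0.036]
side brown 148 x [0.4931 0.5305] ymax -0.1313 zmin 0.0403
top lid [388. 194.] 161 top mean [ 0.5094 -0.1461  0.1053] mid [ 0.5099 -0.139 ] ext [0.038 0.051]
top brown 35 x [0.4926 0.5226] ymax -0.1317 zmin 0.0512
at [ 0.5103 -0.1515  0.1336] yaw y 4.2
[0.04 0.09 8.36] 0.001
```

View pics/s6.png

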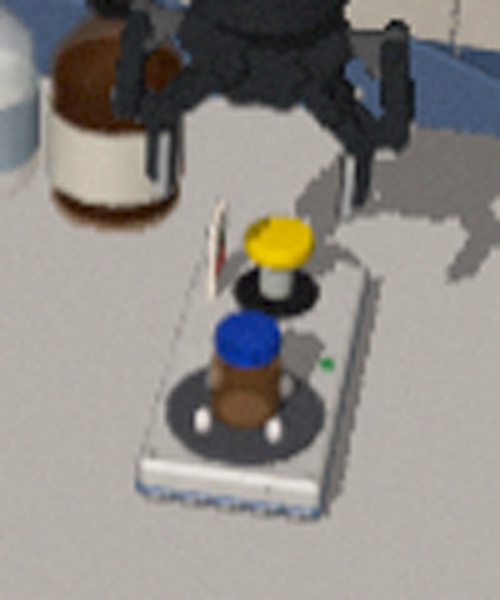

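The jar stands seated between the stops, and the key is released at crop (278,240). Next I'll shut the fingers and move over the key.

```bash
python3 -m jog '[[-3.5,0,0,0],[-7,0,0,0],[-10,0,0,0],[-11.4,0,0,0],[-11.4,0,0,0],[-11.4,0,0,0],[-11.4,0,2,0],[-11.4,0,4,0],[-11.4,0,5.5,0],[-11.4,0,5.9,0],[-11.4,0,5.9,0],[-11.4,0,5.9,0]]' 1 40
cat > key.py <<'E'
from m import *
from to import to
im,P=cloud("side"); h=cv2.cvtColor(im,cv2.COLOR_RGB2HSV); r=(abs(P[...,0]-.519)<.05)&(abs(P[...,1]+.265)<.04)
y=r&(h[...,0]>20)&(h[...,0]<33)&(h[...,1]>130)&(P[...,2]>.03)
q=P[y]; f=q[:,1]<-.252; print("key",len(q),"z pct",np.percentile(q[:,2],[10,50,80,90,97]).round(4),"x",np.percentile(q[:,0],[2,98]).round(4))
t=r&(h[...,1]<90)&(P[...,2]>.05)&(P[...,2]<.16)&(P[...,0]<.543)&(h[...,2]<150); t=P[t]; t=t[t[:,2].argsort()][:10]
if len(t): print("tip",t.mean(0).round(4),t[0].round(4))
to((.5193,-.265,.046,4.2))
cv2.imwrite("/tmp/k.png",cv2.resize(im[100:220,290:390],None,fx=5,fy=5,interpolation=cv2.INTER_CUBIC)[...,::-1])
E
python3 key.py; cp /tmp/k.png pics/s7.png
```

```text
t: 12.8
eef_pos: [0.5203, -0.264, 0.0763]
tool_rot: [-0.0, 0.68, 0.733, 0.0]
contact_force: [-0.2, -0.6, 0.9]
gripper_width: -0.003
grasp_force: 0.0
key 115 z pct [0.0632 0.0712 0.0732 0.0738 0.0746] x [0.5012 0.5363]
tip [ 0.5166 -0.2566  0.0791] [ 0.5265 -0.2581  0.0506]
at [ 0.5207 -0.2645  0.0768] yaw y 4.3
[-0.04 -0.14  3.08] 0.002
```

View pics/s7.png

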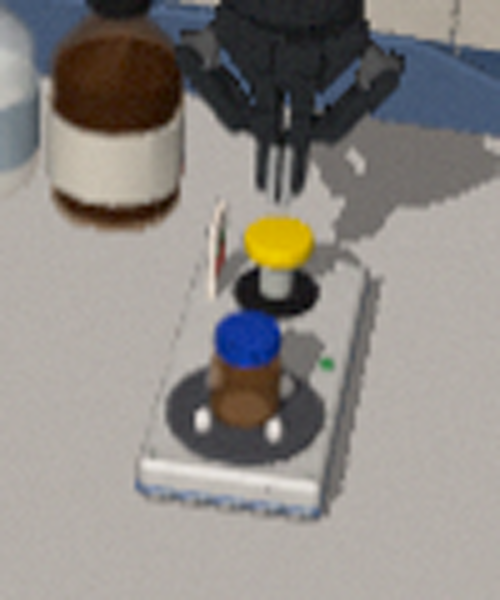

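The fingers are shut and above the key. I'll lower to just short of contact, then press in small steps.

```bash
python3 -m jog '[[0,-0.1,1,0],[0,-0.1,2,0],[0,-0.1,2.5,0],[0,-0.1,2.7,0],[0,-0.1,2.7,0],[0,-0.1,2.7,0]]'
python3 -m jog '[[0,0,0.2,0],[0,0,0.4,0],[0,0,0.6,0],[0,0,0.6,0],[0,0,0.6,0],[0,0,0.6,0]]'; python3 key.py
```

```text
t: 13.35
eef_pos: [0.5188, -0.2654, 0.0489]
tool_rot: [-0.0, 0.681, 0.733, -0.0]
contact_force: [0.2, -0.2, -0.7]
gripper_width: 0.001
grasp_force: 0.0
t: 13.85
eef_pos: [0.5194, -0.2656, 0.0433]
tool_rot: [0.0, 0.68, 0.733, 0.0]
contact_force: [0.7, 0.1, 3.9]
gripper_width: 0.002
grasp_force: 2.0
key 84 z pct [0.0559 0.0654 0.0686 0.0695 0.0741] x [0.5019 0.5373]
tip [ 0.5146 -0.2561  0.0761] [ 0.5216 -0.2583  0.069 ]
at [ 0.5194 -0.2656  0.0434] yaw y 4.2
[ 0.06 -0.   -0.26] 0.001
```

```bash
python3 -m jog '[[0,0,0.15,0],[0,0,0.3,0],[0,0,0.45,0],[0,0,0.5,0],[0,0,0.5,0],[0,0,0.5,0],[0,0,0.5,0],[0,0,0.5,0],[0,0,0.5,0],[0,0,0.5,0],[0,0,0.5,0],[0,0,0.5,0]]'; python3 key.py; python3 jar.py; cp /tmp/k.png pics/s8.png
```

```text
t: 14.9
eef_pos: [0.5193, -0.2655, 0.0383]
tool_rot: [0.0, 0.68, 0.733, 0.0]
contact_force: [-0.4, 0.5, 5.9]
gripper_width: -0.001
grasp_force: 3.0
key 86 z pct [0.045  0.0615 0.0637 0.0648 0.069 ] x [0.5016 0.5357]
tip [ 0.5168 -0.2554  0.0726] [ 0.5128 -0.2584  0.0673]
at [ 0.5193 -0.2655  0.0383] yaw y 4.2
[ 0.05  0.   -0.77] 0.001
side lid [339. 167.] 118 top mean [ 0.5105 -0.1484  0.0912] mid [ 0.511  -0.1482] ext [0.032 0.035]
side brown 145 x [0.4931 0.5271] ymax -0.1313 zmin 0.0406
top lid [389. 194.] 176 top mean [ 0.511  -0.1507  0.0907] mid [ 0.5113 -0.1512] ext [0.032 0.032]
top brown 36 x [0.4927 0.5224] ymax -0.1316 zmin 0.0504
at [ 0.5194 -0.2656  0.0383] yaw y 4.2
[ 1.149e+01  1.000e-02 -1.180e+00] 0.001
```

View pics/s8.png

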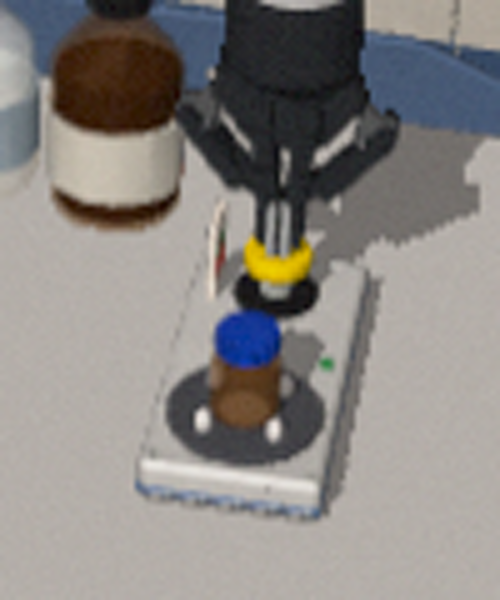

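The key is pressed about 10 mm at 5.9 N, and the jar is centred and upright. I'll hold a little longer, then hand in.

```bash
python3 -m jog '[[0,0,0,0],[0,0,0,0],[0,0,0,0],[0,0,0,0],[0,0,0,0],[0,0,0,0],[0,0,0,0],[0,0,0,0]]' && python3 -c "
from station import bot
print(bot.hand_in())"
```

```text
t: 15.72
eef_pos: [0.5194, -0.2655, 0.0383]
tool_rot: [0.0, 0.68, 0.733, 0.0]
contact_force: [0.7, -0.8, 5.9]
gripper_width: -0.005
grasp_force: 3.0
the job is handed in; nothing more can be done
None
```

The job is handed in: by the last measurements the brown jar stands upright on the stage between the stops, let go, and the fingertips hold the key about 10 mm down at 5.9 N, but `hand_in()` returned no verdict.

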